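# Swap spent cartridges and restock the keyed sample carrier from the tilt-out bin

### The job

Clear the two spent grey cartridges from the white carrier into the yellow tray; tilt the blue parts bin fully forward by its black handle and put every white cartridge from it into the carrier, one to a pocket, each turned so that its notched corner meets the pocket's blue key and it goes fully home. At the end the bin must be tilted fully shut again, with the blue-filled flask and the red-capped glass bottle still standing where they were.

Things in the scene. Friction and masses are not known exactly. Their poses are not given: they have to be found in the camera images.
- bin (a joint): Tilt of the blue parts bin, rad: 0 = shut (upright in its housing), 0.5 = fully tilted out, against its stop. Its top comes forward, out of the housing's front, about a horizontal axis along its bottom front edge. The pivot is stiff: the bin stays where it is left; moving it takes about 3 to 5 N at the handle
- bin_hinge (a point): Middle of the bin's pivot axis, 12 mm above the table, in the plane of the housing's open front. Axes of the fixed white housing: +x from the front into it, +y along the pivot axis, z up. The housing measures 115 (x) x 264 (y) x 136 (z) mm; its clear roof (underside 128 mm above the table, from 20 mm behind the front) covers the shut bin: nothing can be lifted out until it tilts
- bin_handle (a point): Grip point of the black handle before the bin's front wall, tilting with the bin: an upright block 26 (x) x 20 (y) x 46 (z) mm, pinched across its 20 mm from above. The point lies 15 mm below the block's top; with the bin shut it is 37 mm before and 90 mm above the pivot axis. Axes as bin_hinge's, tilted with the bin
- bin_floor (a point): Centre of the bin's inner floor, 4 mm above its underside, 24 mm behind the pivot axis (bin shut), axes tilting with the bin. The bin is 246 mm wide (y), 48 mm deep; walls above its underside: front 75 mm, sides 29, rear 55. Four pockets in a row along y, 60 mm apart, 40 (x) x 28 (y) mm and 25 mm deep, between grey blocks, each hold one standing cartridge at most
- carrier: Loose sample carrier of about 0.9 kg, white with a grey base: 112 (x) x 108 (y) x 32 (z) mm, origin at the centre of its underside, z up. Four pockets (2 x 2), 26 mm deep, each 40 mm along x and 28 mm along y. A blue key 10 x 10 mm, as high as the pocket, fills the +x +y corner of each, so a cartridge goes down only with its axes along the carrier's; 3 mm play on each side
- pocket0 (a point): Centre of the floor of the carrier's pocket 0 (40 x 28 mm, 26 mm deep), axes as the carrier's
- pocket1 (a point): Centre of the floor of the carrier's pocket 1 (40 x 28 mm, 26 mm deep), axes as the carrier's
- pocket2 (a point): Centre of the floor of the carrier's pocket 2 (40 x 28 mm, 26 mm deep), axes as the carrier's
- pocket3 (a point): Centre of the floor of the carrier's pocket 3 (40 x 28 mm, 26 mm deep), axes as the carrier's
- cart_a_mid (a point): Centre, half-way up, of white cartridge a: 34 (x) x 22 (y) x 80 (z) mm, about 60 g, z to its top, where an orange cap 16 mm across stands 6 mm higher. An 11 x 11 mm notch is cut from its +x +y vertical corner over the full height. Grasped across its 22 mm (y), near the top. Stands in the bin either way round. Absent (None) in some runs; all cartridges are alike
- cart_b_mid (a point): Centre, half-way up, of white cartridge b: 34 (x) x 22 (y) x 80 (z) mm, about 60 g, z to its top, where an orange cap 16 mm across stands 6 mm higher. An 11 x 11 mm notch is cut from its +x +y vertical corner over the full height. Grasped across its 22 mm (y), near the top. Stands in the bin either way round. Absent (None) in some runs; all cartridges are alike
- cart_c_mid (a point): Centre, half-way up, of white cartridge c: 34 (x) x 22 (y) x 80 (z) mm, about 60 g, z to its top, where an orange cap 16 mm across stands 6 mm higher. An 11 x 11 mm notch is cut from its +x +y vertical corner over the full height. Grasped across its 22 mm (y), near the top. Stands in the bin either way round. Absent (None) in some runs; all cartridges are alike
- cart_d_mid (a point): Centre, half-way up, of white cartridge d: 34 (x) x 22 (y) x 80 (z) mm, about 60 g, z to its top, where an orange cap 16 mm across stands 6 mm higher. An 11 x 11 mm notch is cut from its +x +y vertical corner over the full height. Grasped across its 22 mm (y), near the top. Stands in the bin either way round. Absent (None) in some runs; all cartridges are alike
- spent_a_mid (a point): Centre, half-way up, of spent cartridge a: grey with a black cap, otherwise of the same shape, size, notch and axes as the white ones, about 50 g. It starts standing home in a pocket of the carrier and is always there
- spent_b_mid (a point): Centre, half-way up, of spent cartridge b: grey with a black cap, otherwise of the same shape, size, notch and axes as the white ones, about 50 g. It starts standing home in a pocket of the carrier and is always there
- tray: Fixed open yellow tray for spent cartridges: 160 (x) x 140 (y) x 40 (z) mm outside, walls and floor 5 mm thick, origin at the centre of its underside, z up. A cartridge in it may stand or lie
- flask_mid (a point): Bystander: conical glass flask with blue liquid colour, 74 mm wide, 125 mm tall; the point lies on its axis 60 mm above its foot
- bottle_mid (a point): Bystander: clear glass bottle with red cap, 68 mm wide, 140 mm tall; the point lies on its axis 70 mm above its foot

How it is judged:
By the outcome, as a careful person would: the job done as asked, in the order asked, and still so for the second after the job is handed in, with the robot touching nothing.
Of cart_a, cart_b, cart_c, cart_d only 2 to 4 are there at a start; the rules pass over those that are not, and their reading is None.
At some moment in a run one of carrier may be knocked a few centimetres aside while the robot is not near it.
It also fails if it takes over 210 s, if anything falls off the work surface, if the arm or the gripper's body presses on something with over 40 N, if the wrist force passes 120 N, or if a joint passes its speed limit or range.

### The arm

A 7-joint arm with a two-finger parallel gripper is mounted at the origin on the work surface. World frame = base frame: x ahead of the robot, y to its left, z up, the work surface at z = 0. Lengths are in m, angles in degrees, forces in N, time in s.
With the tool pointing down it reaches from about 0.4 to 0.875 m from the base axis. Payload 4.4 kg.
Tool frame: the origin (TCP) lies midway between the tips of the shut fingers; the grasp point (between the pads) lies 19 mm behind it; z points along the fingers, y is the direction in which the jaws open and shut (so a half turn about z gives the same grasp; the last joint's range is limited). The gripper opens to 85 mm and grips with 20 to 120 N. Pads are 22 mm wide; open, the fingers measure 114 mm over their backs; the gripper's body (76 mm by 85 mm) begins 54 mm behind the grasp point. The pads swing forward as they close: fully open they stand 13 mm farther back than shut.
Start: joints at [-78.312, 36.005, 2.206, 86.941, -1.547, 57.084, -1.146], TCP at [0.173, 0.627, 0.231] pointing down, gripper open.
Joint ranges: [-175.42, 175.42], [-21.48, 121.26], [-71.46, 75.88], [10.55, 141.38], [-63.04, 243.04], [13.31, 113.54], [-168.57, 168.57]. Speed limits (degrees/s): [147.25, 147.25, 180, 180, 180, 180, 180].

### API

Orientations are given as a 3x3 rotation matrix whose columns are the frame's x, y, z axes.
In Python, from workcell import goto, movel, goto_joints, gripper_to, wait, ik, read_camera, Unreachable, sign_off, find_in, regions_of, spot_point, read_time_s, read_joints, read_qd, read_joint_efforts, read_tcp_pos, read_ee_rot, read_wrist_force, read_torque, read_opening gives the robot as it stands. Calls block until the motion is done:
- goto(position, orientation): joint-space move of the TCP to a pose.
- movel(position, rot=None, v=0.15): straight line of the TCP; rot=None keeps the orientation; v is the mean speed in m/s.
- goto_joints(angles): joint-space move.
- gripper_to(opening, force=None): finger opening in m; force is the grip in N (None keeps the last); returns when the fingers have stopped.
- wait(seconds).
- ik(position, orientation): joint angles nearest the present ones, or None.
- read_camera(name): name is "side" or "top"; returns a dict with "img" (400x640x3 uint8, red, green, blue), "fx", "fy", "cx", "cy" (pixels), "pose" (4x4, takes a point from camera to world coordinates). Camera axes: x right, y up, looking along -z (the intrinsics and any distortion apply to the point x, -y, -z); pixel columns grow to the right and rows downward; lengths in m; the calibration is good to about 2 mm. A picture is of the moment at which its call begins. There is no depth.
A pose or a line that the arm cannot do raises Unreachable and nothing moves.
- sign_off(): hands the job in, once; it reports no verdict.
Trained networks look in a picture, given as the dict that the camera call returned (one of the last four; its "shot" number tells which), for a name from the list of things; names that differ only in an ending like _2 or _b are one class to them, and where a whole thing is asked for, a point or a joint stands for the part that bears it (a point fixed in the world has none). Each returns a list of dicts, best first, with "score" (0 to 1); they miss things now and then, are a little off and sometimes report something else, mostly with a low value. They report only what shows in the picture. A call takes as long as a camera call.
- find_in(picture, label): "box" ([left, top, width, height] in pixels, round what is visible of it).
- regions_of(picture, label): "mask" (400x640 bool, what is visible of it) and "box" ([left, top, width, height] in pixels, round what is visible of it).
- spot_point(picture, label): "centre" ([column, row] in pixels: a listed point, or the origin of a listed thing).
Readings, each from a call of its own:
- read_time_s(): time.
- read_joints(): joint angles.
- read_qd(): joint speeds.
- read_joint_efforts(): joint torques, N m.
- read_tcp_pos(): TCP position.
- read_ee_rot(): TCP orientation.
- read_wrist_force(): force on the tool from outside, world axes, zero at the start.
- read_torque(): the same for the moment, N m.
- read_opening(): finger opening in m.
Only numpy, scipy, OpenCV 4.12 (cv2) and the standard library are available. Lean on these libraries where they do the work, as an engineer would, in place of code of your own. Each camera call takes 0.05 s, during which the arm holds its last target. There are 200 camera calls.

## Working session

There is one attempt and no reset: what is moved stays moved. The work goes in short steps, each a Python script; the robot and the scene stay as the last script left them, time stands still between calls to the robot, and variables do not carry over. Pictures are saved under pics/ and viewed, about 12 in all and at most 16, crops included, and the job is handed in when it is done.

```bash
ls; mkdir -p pics; python3 - <<'E'
from workcell import *
import cv2,numpy as np
for n in("side","top"):
    c=read_camera(n); cv2.imwrite(f"pics/{n}0.png",c["img"][:,:,::-1])
    print(n,[c[k] for k in("fx","fy","cx","cy")],[k for k in c]); print(np.round(c["pose"],4))
    for l in("bin_hinge","bin_handle","bin_floor","carrier","pocket0","pocket1","pocket2","pocket3","cart_a_mid","spent_a_mid","tray","flask_mid","bottle_mid"):
        print(l,[(np.round(d["centre"],1).tolist(),round(d["score"],2)) for d in spot_point(c,l)])
print(read_time_s(),read_tcp_pos(),read_ee_rot())
E
```

```text
pics
side [369.18778760999663, 369.18778760999663, 314.1515552563911, 198.96326256170104] ['img', 'fx', 'fy', 'cx', 'cy', 'pose', 'shot']
[[-0.8181  0.4146 -0.3985  0.2547]
 [-0.5748 -0.5703  0.5869  0.4996]
 [ 0.0161  0.7092  0.7048  0.6753]
 [ 0.      0.      0.      1.    ]]
bin_hinge [([272.7, 246.8], 0.87)]
bin_handle [([282.8, 224.0], 0.92)]
bin_floor [([260.6, 245.2], 0.8), ([253.4, 242.1], 0.68)]
carrier [([376.0, 180.8], 0.9)]
pocket0 [([378.2, 167.8], 0.85), ([375.4, 187.7], 0.82), ([362.1, 179.0], 0.61), ([389.7, 177.6], 0.59)]
pocket1 [([378.2, 167.8], 0.85), ([375.4, 187.7], 0.82), ([362.1, 179.0], 0.61), ([389.7, 177.6], 0.59)]
pocket2 [([378.2, 167.8], 0.85), ([375.4, 187.7], 0.82), ([362.1, 179.0], 0.61), ([389.7, 177.6], 0.59)]
pocket3 [([378.2, 167.8], 0.85), ([375.4, 187.7], 0.82), ([362.1, 179.0], 0.61), ([389.7, 177.6], 0.59)]
cart_a_mid [([272.8, 203.7], 0.67)]
spent_a_mid [([378.4, 158.8], 0.65)]
tray [([269.2, 367.2], 0.87)]
flask_mid [([374.3, 231.8], 0.88)]
bottle_mid [([287.2, 162.3], 0.87), ([374.0, 232.0], 0.68)]
top [404.03536573778604, 404.0353657377860
[... 595 characters left out ...]
.87), ([446.1, 237.6], 0.74), ([451.8, 216.5], 0.59)]
pocket2 [([425.1, 205.8], 0.91), ([420.1, 233.2], 0.87), ([446.1, 237.6], 0.74), ([451.8, 216.5], 0.59)]
pocket3 [([425.1, 205.8], 0.91), ([420.1, 233.2], 0.87), ([446.1, 237.6], 0.74), ([451.8, 216.5], 0.59)]
cart_a_mid [([308.3, 162.7], 0.41)]
spent_a_mid [([459.5, 210.8], 0.62)]
tray [([187.4, 267.5], 0.8), ([363.4, 137.3], 0.6)]
flask_mid [([339.5, 278.2], 0.98), ([366.3, 133.5], 0.69)]
bottle_mid [([281.6, 171.5], 0.72), ([366.4, 134.7], 0.59)]
1.4 [0.17322327 0.62652479 0.23133117] [[-9.63833457e-01  2.66505287e-01 -1.02011375e-05]
 [ 2.66505285e-01  9.63833454e-01  7.35465888e-05]
 [ 2.94327524e-05  6.81680059e-05 -9.99999997e-01]]
```

View pics/side0.png

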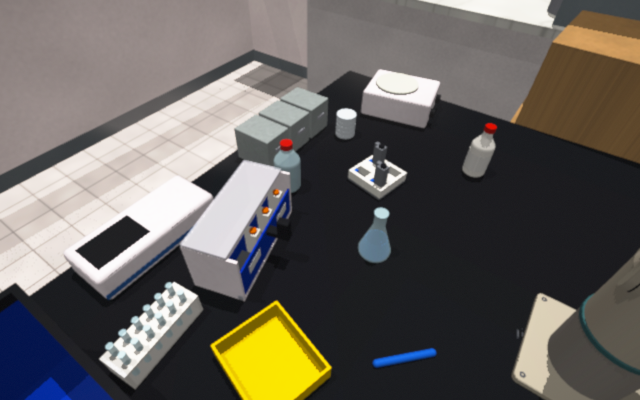

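View pics/top0.png

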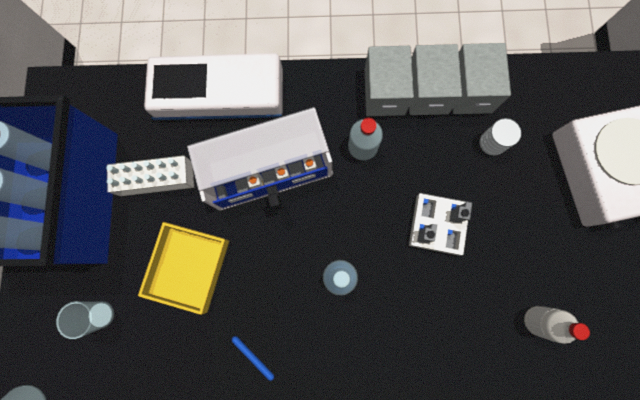

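The top view shows three white cartridges (orange caps) in the bin at about (253,180), (281,171) and (309,163). The left pocket looks empty. The carrier is at (440,224), the spent cartridges at (430,232) and (463,211), the tray at (185,268), the flask at (340,278) and the bottle at (366,138).

```bash
cat > h.py <<'E'
from workcell import *
import cv2,numpy as np
from scipy.optimize import least_squares
def ray(c,p):
    d=np.array([(p[0]-c["cx"])/c["fx"],-(p[1]-c["cy"])/c["fy"],-1.]); P=c["pose"]; return P[:3,3],P[:3,:3]@d
def plane(c,p,z):
    o,d=ray(c,p); return o+d*(z-o[2])/d[2]
def proj(c,X):
    X=np.atleast_2d(X); q=(X-c["pose"][:3,3])@c["pose"][:3,:3]
    return np.c_[c["cx"]+c["fx"]*q[:,0]/-q[:,2], c["cy"]-c["fy"]*q[:,1]/-q[:,2]]
def Rz(a): return np.array([[np.cos(a),-np.sin(a),0],[np.sin(a),np.cos(a),0],[0,0,1.]])
E
python3 - <<'E'
from h import *
t=read_camera("top");s=read_camera("side")
def crop(c,x,y,w,h,k): return cv2.resize(c["img"][y:y+h,x:x+w,::-1],None,fx=k,fy=k,interpolation=cv2.INTER_CUBIC)
a=crop(t,400,180,80,80,5);b=crop(s,340,135,80,80,5)
cv2.imwrite("pics/car1.png",np.hstack([a,b]))
a=crop(t,180,100,160,120,5); cv2.imwrite("pics/bin1.png",a)
for n,l,z in(("t","bin_hinge",.012),("t","bin_handle",.102),("t","carrier",0),("t","tray",0),("t","flask_mid",.06),("t","bottle_mid",.07),("s","bin_hinge",.012),("s","bin_handle",.102),("s","carrier",0),("s","tray",0),("s","flask_mid",.06),("s","bottle_mid",.07)):
    c={"t":t,"s":s}[n]; print(n,l,[np.round(plane(c,d["centre"],z),4).tolist() for d in spot_point(c,l)])
for c in(t,s):
  print([np.round(plane(c,d["centre"],.006),4).tolist() for d in spot_point(c,"pocket0")])
  m=regions_of(c,"carrier"); print([(x["box"],x["score"],x["mask"].sum()) for x in m])
E
```

```text
t bin_hinge [[0.6168, 0.1331, 0.012]]
t bin_handle [[0.5841, 0.1259, 0.102], [0.7172, -0.0681, 0.102]]
t carrier [[0.5401, -0.223, 0.0]]
t tray [[0.4569, 0.3302, 0.0]]
t flask_mid [[0.4311, -0.0066, 0.06]]
t bottle_mid [[0.7262, -0.0653, 0.07], [0.5303, -0.2072, 0.07]]
s bin_hinge [[0.614, 0.1357, 0.012]]
s bin_handle [[0.5878, 0.1222, 0.102]]
s carrier [[0.542, -0.2253, 0.0]]
s tray [[0.4588, 0.3304, 0.0]]
s flask_mid [[0.4293, -0.0062, 0.06], [0.5424, -0.1433, 0.06]]
s bottle_mid [[0.7201, -0.0632, 0.07]]
[[0.5171, -0.249, 0.006], [0.5823, -0.2001, 0.006], [0.524, -0.1906, 0.006], [0.558, -0.2524, 0.006]]
[([409.4, 194.7, 54.5, 62.5], 0.74, np.int64(2297))]
[[0.5612, -0.2604, 0.006], [0.5264, -0.1975, 0.006], [0.5082, -0.238, 0.006], [0.5742, -0.1975, 0.006], [0.6473, 0.1388, 0.006]]
[([348.0, 156.8, 59.8, 42.0], 0.73, np.int64(1217))]
```

View pics/car1.png

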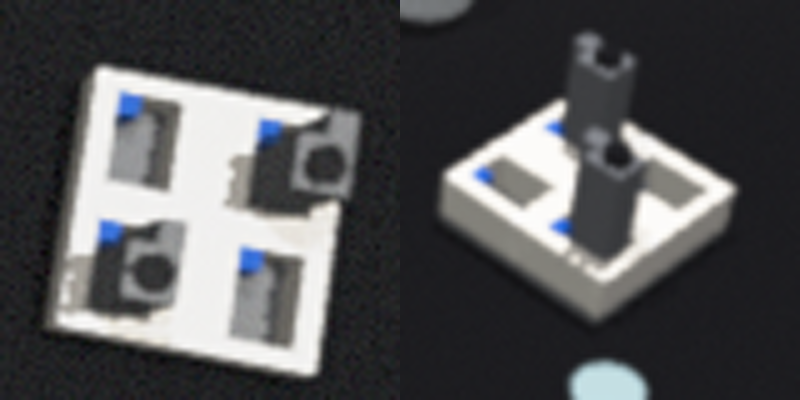

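View pics/bin1.png

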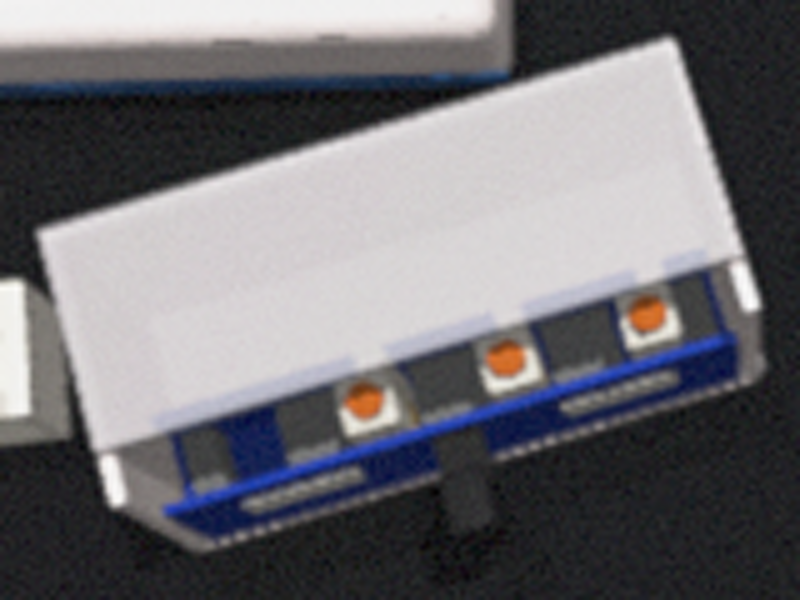

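The keys show that carrier +x is close to world +x, with a yaw of about −10°. The housing yaw is about +16.5°. I'll fit all the poses now.

```bash
cat >> h.py <<'E'
from scipy.optimize import minimize
def edge_fit(c,x0,lx,ly,z,sx=5,sy=5,edges=(0,1,2,3),d=.003):
    """refine (x,y,yaw) of a bright rectangle lx*ly at height z by inside/outside contrast"""
    g=cv2.GaussianBlur(c["img"].min(2).astype(np.float32),(0,0),.7); u=np.linspace(-.46,.46,40)
    E=[(np.c_[np.full(40,lx/2),u*ly],(1,0)),(np.c_[np.full(40,-lx/2),u*ly],(-1,0)),(np.c_[u*lx,np.full(40,ly/2)],(0,1)),(np.c_[u*lx,np.full(40,-ly/2)],(0,-1))]
    def f(p):
        s=0;R=Rz(p[2])[:2,:2]
        for i in edges:
            q,n=E[i]
            for sg in(-1,1):
                w=(q+sg*d*np.array(n))@R.T+p[:2]
                px=proj(c,np.c_[w,np.full(40,z)]).astype(np.float32)
                s+=sg*np.minimum(cv2.remap(g,px[:,0],px[:,1],cv2.INTER_LINEAR),150).mean()
        return s
    best=None
    for dx in(-.006,0,.006):
      for dy in(-.006,0,.006):
        p=np.add(x0,[dx,dy,0]); S=np.vstack([p,p+[.004,0,0],p+[0,.004,0],p+[0,0,.06]])
        r=minimize(f,p,method="Nelder-Mead",options=dict(initial_simplex=S,xatol=1e-4,fatol=.01))
        if best is None or r.fun<best.fun: best=r
    return best.x,best.fun
def carrier_pose(guess=None,verbose=True):
    out=[]
    for n in("top","side"):
        c=read_camera(n)
        if guess is None:
            d=spot_point(c,"carrier"); guess=[*plane(c,d[0]["centre"],0)[:2],-.18]
        out.append(edge_fit(c,guess,.112,.108,.032))
    if verbose: print("carrier",[(np.round(o[0],4).tolist(),round(o[1])) for o in out])
    return np.mean([o[0] for o in out],0)
E
python3 - <<'E'
from h import *
cp=carrier_pose([.541,-.224,-.18])
t=read_camera("top");s=read_camera("side")
C=np.array([plane(t,p,.136)[:2] for p in((187.6,146),(315,107.6),(329,151.6),(200,190))])
print("roof",C.round(4).tolist(),[np.linalg.norm(C[i]-C[i-1]).round(4) for i in range(4)])
y=(C[0]+C[3]-C[1]-C[2]);yaw=np.arctan2(-y[0],y[1]);x=np.array([np.cos(yaw),np.sin(yaw)])
print("yaw",yaw,np.degrees(yaw),"hinge",C.mean(0)-x*.0675)
print("roof top fit",edge_fit(t,[*C.mean(0),yaw],.095,.264,.136,edges=(0,2,3)))
print("roof side fit",edge_fit(s,[*C.mean(0),yaw],.095,.264,.136,edges=(0,2,3)))
T=np.array([plane(t,p,.04)[:2] for p in((165,223),(228,240),(203,313),(139,295))])
v=T[0]+T[1]-T[2]-T[3];print("tray",T.mean(0),np.degrees(np.arctan2(v[1],v[0])),[np.linalg.norm(T[i]-T[i-1]).round(4) for i in range(4)])
R=Rz(cp[2])
im=[]
for c,b in((t,(400,180)),(s,(340,135))):
    k=5;a=cv2.resize(c["img"][b[1]:b[1]+80,b[0]:b[0]+80,::-1],None,fx=k,fy=k,interpolation=cv2.INTER_CUBIC)
    L=[np.array([(.056,.054),(-.056,.054),(-.056,-.054),(.056,-.054)])]
    for i in(-1,1):
        for j in(-1,1): L.append(np.array([(.02,.014),(-.02,.014),(-.02,-.014),(.02,-.014)])+[i*.026,j*.028])
    for l in L:
        px=proj(c,np.c_[l@R[:2,:2].T+cp[:2],np.full(4,.032)]); cv2.polylines(a,[((px+.5-b)*k).astype(np.int32)],1,(0,0,255),1)
    im.append(a)
cv2.imwrite("pics/fit.png",np.hstack(im))
E
```

```text
carrier [([0.5424, -0.226, -0.2181], -258), ([0.5455, -0.2281, -0.2079], -159)]
roof [[0.6932, 0.2903], [0.767, 0.0377], [0.6758, 0.0114], [0.6042, 0.262]] [np.float64(0.0934), np.float64(0.2631), np.float64(0.0949), np.float64(0.2607)]
yaw 0.28115929904201775 16.109241205964228 hinge [0.62022043 0.13159772]
roof top fit (array([0.68812889, 0.15216175, 0.28643249]), np.float64(-303.414306640625))
roof side fit (array([0.68641653, 0.15288156, 0.28778665]), np.float64(-140.42941284179688))
tray [0.45796957 0.32183061] -17.50923994248587 [np.float64(0.1575), np.float64(0.143), np.float64(0.157), np.float64(0.1416)]
```

View pics/fit.png

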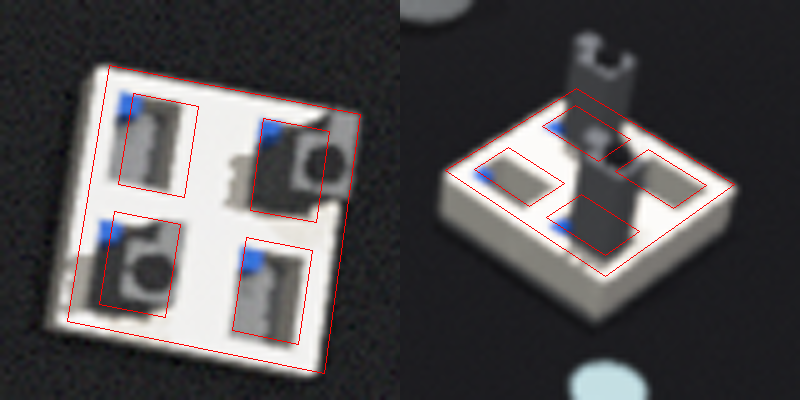

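```bash
cat >> h.py <<'E'
PX,PY=.027,.030
def down(yaw): c,s=np.cos(yaw),np.sin(yaw); return np.array([[c,s,0],[s,-c,0],[0,0,-1.]])
def bestyaw(p,yaw):
    o=[(abs(q[6]),y) for y in(yaw,yaw+np.pi) for q in[ik(p,down(y))] if q is not None]
    return min(o)[1]
def pocket(cp,i,j): return np.array([*(Rz(cp[2])[:2,:2]@[i*PX,j*PY]+cp[:2]),.006])
E
cat > spent.py <<'E'
from h import *
import sys
cp=np.array([.5415,-.2245,-.2]); tray=np.array([.458,.323]); ty=-.305
for (i,j),off in (((-1,1),.038),((1,-1),-.038)):
    p=pocket(cp,i,j); gripper_to(.045)
    a=np.array([p[0],p[1],.25]); y=bestyaw(a,cp[2])
    if off>0: goto(a,down(y))
    else: movel(a,down(y),v=.3)
    movel([*p[:2],.052],v=.12); gripper_to(0,40); print("open",read_opening(),read_wrist_force().round(1))
    movel([*p[:2],.25],v=.15); print("lifted",read_opening(),read_wrist_force().round(1))
    d=tray+Rz(ty)[:2,:2]@[off,0]; D=np.array([*d,.25]); y2=bestyaw(D,ty)
    print("joint7",ik(D,down(y2))[6])
    movel(D,down(y2),v=.3)
    movel([*d,.055],v=.12); print("tray",read_wrist_force().round(1)); gripper_to(.045); movel([*d,.25],v=.2)
    c=read_camera("side"); cv2.imwrite(f"pics/sp{off>0:d}.png",c["img"][:,:,::-1]); print(read_time_s())
c=read_camera("top"); cv2.imwrite("pics/spt.png",c["img"][:,:,::-1])
E
python3 spent.py
```

```text
open 0.02153239097854236 [-0.9  0.9 -0.4]
lifted 0.021922921995369615 [-0.5 -1.1 -0.6]
joint7 52.08266281955762
tray [ 0.1 -1.1  0.6]
16.1583
open 1.684592112607247e-05 [-0.4 -0.5 -0.3]
lifted 8.683999498017216e-05 [ 0.3  0.8 -0.1]
joint7 50.87054675199592
tray [0.8 0.4 0.1]
29.9583
```

```bash
python3 - <<'E'
from h import *
t=read_camera("top");s=read_camera("side")
a=cv2.resize(t["img"][170:330,110:310,::-1],None,fx=2,fy=2)
b=cv2.resize(t["img"][180:260,400:500,::-1],None,fx=4,fy=4,interpolation=cv2.INTER_CUBIC)
cv2.imwrite("pics/v2.png",np.hstack([a,b])); cv2.imwrite("pics/v2s.png",s["img"][:,:,::-1])
for c in(t,s): print([(d["centre"],d["score"],plane(c,d["centre"],.046).round(4)) for d in spot_point(c,"spent_a_mid")])
E
```

```text
[([476.9, 229.6], 0.55, array([ 0.5276, -0.293 ,  0.046 ]))]
[([393.0, 158.8], 0.67, array([ 0.5257, -0.2783,  0.046 ])), ([266.6, 368.6], 0.27, array([0.4456, 0.3468, 0.046 ]))]
```

View pics/v2.png

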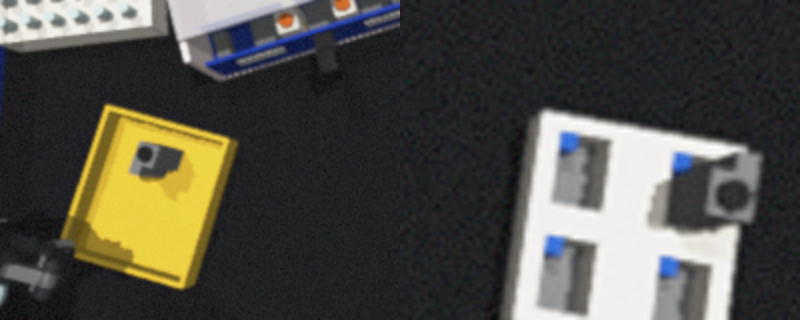

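The carrier was knocked toward −y after the first spent cartridge was removed, so the second grasp closed on nothing. One spent cartridge is standing in the tray. I'll fit the carrier pose more robustly, using its outline and pocket edges.

```bash
cat >> h.py <<'E'
def car_fit(c,x0,px=PX,py=PY,fitpitch=False,skip=()):
    g=cv2.GaussianBlur(c["img"].min(2).astype(np.float32),(0,0),.6); u=np.linspace(-.45,.45,20);o=np.full(20,.5);d=.0025
    sq=[(np.c_[o,u],(1,0)),(np.c_[-o,u],(-1,0)),(np.c_[u,o],(0,1)),(np.c_[u,-o],(0,-1))]
    def f(p):
        a,b=(p[3],p[4]) if fitpitch else (px,py)
        R=Rz(p[2])[:2,:2]; s=0
        rects=[((0,0),.112,.108,1)]+[((i*a,j*b),.040,.028,-.7) for i in(-1,1) for j in(-1,1) if (i,j) not in skip]
        for ctr,lx,ly,w in rects:
            for q,n in sq:
                for sg in(-1,1):
                    k=(q*[lx,ly]+ctr+sg*d*np.array(n))@R.T+p[:2]
                    m=proj(c,np.c_[k,np.full(20,.032)]).astype(np.float32)
                    s+=w*sg*np.minimum(cv2.remap(g,m[:,0],m[:,1],cv2.INTER_LINEAR),220).mean()
        return s
    best=None
    for dx in(-.008,0,.008):
      for dy in(-.008,0,.008):
        p=np.add(x0,[dx,dy,0]); 
        if fitpitch: p=np.r_[p,px,py]
        st=np.array([.005,.005,.06,.002,.002])[:len(p)]
        r=minimize(f,p,method="Nelder-Mead",options=dict(initial_simplex=np.vstack([p,p+np.diag(st)]),xatol=1e-4,fatol=.01,maxfev=1500))
        if best is None or r.fun<best.fun: best=r
    return best.x,best.fun
def find_carrier(skip=(),yaw0=-.2,fitpitch=False):
    out=[]
    for n in("top","side"):
        c=read_camera(n); d=spot_point(c,"carrier")
        g=[*plane(c,d[0]["centre"],0)[:2],yaw0]; out.append(car_fit(c,g,fitpitch=fitpitch,skip=skip)); print(n,np.round(g,3),np.round(out[-1][0],4),round(out[-1][1]))
    return np.mean([o[0] for o in out],0)
def overlay(cp,fn,px=PX,py=PY):
    im=[]
    for n in("top","side"):
        c=read_camera(n); ctr=proj(c,[*cp[:2],.03])[0]; b=(ctr-40).astype(int); k=5
        a=cv2.resize(c["img"][b[1]:b[1]+80,b[0]:b[0]+80,::-1],None,fx=k,fy=k,interpolation=cv2.INTER_CUBIC)
        q=np.array([(1,1),(-1,1),(-1,-1),(1,-1)])
        for l in [q*[.056,.054]]+[q*[.02,.014]+[i*px,j*py] for i in(-1,1) for j in(-1,1)]:
            m=proj(c,np.c_[l@Rz(cp[2])[:2,:2].T+cp[:2],np.full(4,.032)]); cv2.polylines(a,[((m+.5-b)*k).astype(np.int32)],1,(0,0,255),1)
        im.append(a)
    cv2.imwrite(fn,np.hstack(im))
E
python3 - <<'E'
from h import *
cp=find_carrier(skip=[(1,-1)],fitpitch=True); print(cp); overlay(cp,"pics/fit2.png",cp[3],cp[4])
E
```

```text
top [ 0.508 -0.259 -0.2  ] [ 0.5117 -0.2555 -0.1971  0.028   0.0299] -1223
side [ 0.508 -0.242 -0.2  ] [ 0.5111 -0.256  -0.198   0.0282  0.0299] -712
[ 0.51142097 -0.25576208 -0.19756919  0.0280957   0.02985268]
```

View pics/fit2.png

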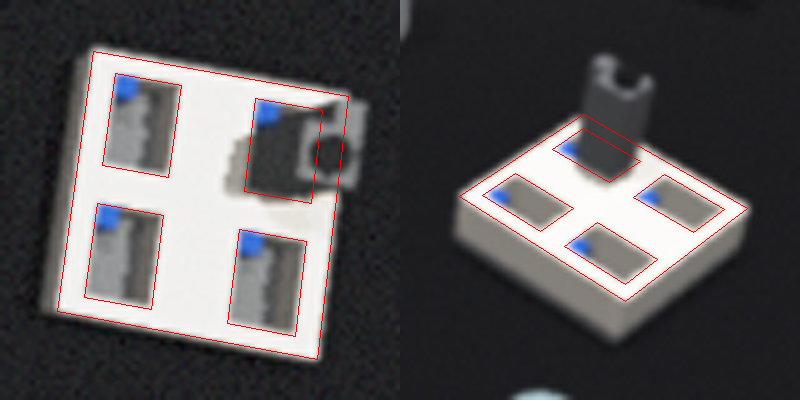

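The fit is very good: the two cameras agree within 1 mm, and the half-pitches are 28 and 30 mm. Next I'll clear the second spent cartridge and then look at it.

```bash
sed -i 's/^PX,PY=.*/PX,PY=.028,.030/' h.py; cat > sp2.py <<'E'
from h import *
tray=np.array([.458,.323]); ty=-.305
cp=find_carrier(skip=[(1,-1)])
p=pocket(cp,1,-1); gripper_to(.045)
a=np.array([p[0],p[1],.25]); y=bestyaw(a,cp[2]); movel(a,down(y),v=.35)
cp=find_carrier(skip=[(1,-1)]) if 0 else cp
movel([*p[:2],.052],v=.15); gripper_to(0,40); print("open",read_opening())
if read_opening()<.015: movel([*p[:2],.25]); raise SystemExit("missed")
movel([*p[:2],.25],v=.2); print("lifted",read_opening())
d=tray+Rz(ty)[:2,:2]@[-.038,0]; D=np.array([*d,.25]); movel(D,down(bestyaw(D,ty)),v=.35)
movel([*d,.055],v=.15); gripper_to(.045); movel([*d,.25],v=.25)
# bin handle
yb=.287; hinge=np.array([.6215,.1335,.012]); Rh=Rz(yb)
np.save("hinge.npy",np.r_[hinge,yb])
H=hinge+Rh@[-.037,0,.090]; print("handle",H)
A=H+[0,0,.10]; movel(A,down(bestyaw(A,yb)),v=.3)
print(read_time_s(),ik(A,down(bestyaw(A,yb))).round(0))
s=read_camera("side"); cv2.imwrite("pics/s3.png",s["img"][:,:,::-1])
E
python3 sp2.py
```

```text
top [ 0.51  -0.255 -0.2  ] [ 0.5118 -0.2556 -0.1986] -1222
side [ 0.507 -0.25  -0.2  ] [ 0.5111 -0.2561 -0.201 ] -712
open 0.021866306120885675
lifted 0.021576714345882715
handle [0.5860134  0.12302618 0.102     ]
45.6583 [-46.  46.  57.  98. -43.  61. -48.]
```

View pics/s3.png

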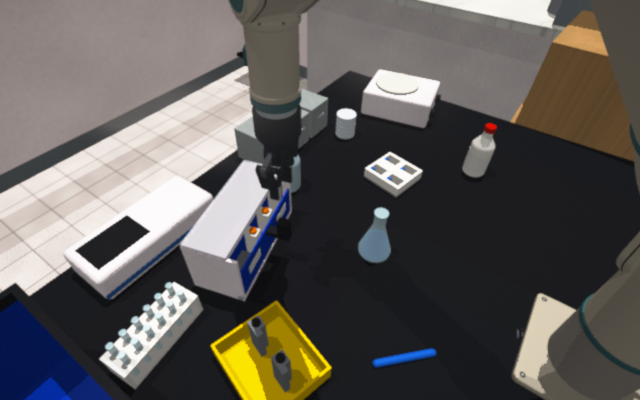

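```bash
cat >> h.py <<'E'
hb=np.load("hinge.npy"); hinge,yb=hb[:3],hb[3]; Rh=Rz(yb)
def Ry(a): return np.array([[np.cos(a),0,np.sin(a)],[0,1,0],[-np.sin(a),0,np.cos(a)]])
def binpt(p,a): return hinge+Rh@Ry(-a)@np.asarray(p,float)   # p rel. pivot, bin shut axes
def binrot(a,flip): return Rh@Ry(-a)@Rh.T@down(yb+(np.pi if flip else 0))
GP=np.array([0,0,.019])
E
python3 - <<'E'
from h import *
print(read_joints().round(0), read_ee_rot().round(2).tolist())
for f in(0,1):
  for a in(0,.25,.5):
    R=binrot(a,f); p=binpt([-.037,0,.090],a)+R[:,2]*.019
    q=ik(p,R); print("handle",f,a,p.round(3),None if q is None else np.round(q))
  for y in(-.09,-.03,.03):
    R=binrot(.5,f)
    for up in(0,.08):
      p=binpt([.021,y,.07+up],.5)+R[:,2]*.019; q=ik(p,R); print("cart",y,f,p.round(3),None if q is None else np.round(q))
E
```

```text
[-46.  46.  57.  98. -43.  61. -48.] [[0.96, 0.28, -0.0], [0.28, -0.96, 0.0], [0.0, -0.0, -1.0]]
handle 0 0 [0.586 0.123 0.083] [-42.  53.  49. 103. -52.  50. -41.]
handle 0 0.25 [0.57  0.118 0.072] [  -1.   41.  -19.  119.   58.   14. -144.]
handle 0 0.5 [0.558 0.115 0.057] [  6.  46. -29. 133. 144.  30. 133.]
cart -0.09 0 [0.641 0.045 0.067] [ 10.  44. -19. 122. 156.  14. 130.]
cart -0.09 0 [0.604 0.035 0.137] [-11.  34.  13. 126. 241.  16.  41.]
cart -0.03 0 [0.624 0.103 0.067] [  2.  44. -19. 124. 149.  17. 130.]
cart -0.03 0 [0.587 0.092 0.137] [ 10.  35. -29. 128. 124.  16. 155.]
cart 0.03 0 [0.607 0.161 0.067] [ -5.  44. -19. 125. 142.  20. 130.]
cart 0.03 0 [0.57  0.15  0.137] [ -5.  34. -19. 129. 132.  15. 138.]
handle 1 0 [0.586 0.123 0.083] [-18.  43.   5. 102.  -6.  35.  97.]
handle 1 0.25 [0.57  0.118 0.072] [ -1.  41. -19. 119.  58.  14.  36.]
handle 1 0.5 [0.558 0.115 0.057] [ 24.  58. -61. 133. 120.  50. -16.]
cart -0.09 1 [0.641 0.045 0.067] [ 34.  59. -61. 121. 111.  41.   7.]
cart -0.09 1 [0.604 0.035 0.137] [ 37.  47. -61. 125. 102.  34.  10.]
cart -0.03 1 [0.624 0.103 0.067] [ 27.  58. -61. 123. 113.  45.  -2.]
cart -0.03 1 [0.587 0.092 0.137] [ 29.  46. -61. 127. 104.  37.  -0.]
cart 0.03 1 [0.607 0.161 0.067] [ 20.  58. -61. 124. 113.  48.  -9.]
cart 0.03 1 [0.57  0.15  0.137] [ 21.  46. -61. 128. 105.  41.  -8.]
```

Both spent cartridges are standing in the tray, at about (258,335) and (282,370), and the carrier is empty. Tilted poses need another arm configuration, so I'll switch up high and check that motions stay continuous from there.

```bash
cat > cfg.py <<'E'
from h import *
movel([.52,.10,.36],v=.3)
R=binrot(.5,1); p=np.array([.5,.09,.36])
q=ik(p,R); print(q if q is None else np.round(q))
if q is not None:
    goto(p,R); print(read_joints().round(0),read_tcp_pos().round(3))
    for f in (0,1):
      for a in(0,.25,.5):
        for up in(0,.1):
          R=binrot(a,f); p=binpt([-.037,0,.090+up],a)+R[:,2]*.019
          q=ik(p,R); print("handle",f,a,up,None if q is None else np.round(q))
      for y in(-.09,-.03,.03):
        R=binrot(.5,f)
        for up in(0,.1):
          p=binpt([.021,y,.07+up],.5)+R[:,2]*.019; q=ik(p,R); print("cart",y,f,p.round(3),None if q is None else np.round(q))
      for z in(.06,.25):
        q=ik([.511,-.256,z],down(-.2+np.pi*f)); print("car",f,None if q is None else np.round(q))
E
python3 cfg.py
```

```text
[-52.   4.  43. 124. -14.  25. 108.]
[-52.   4.  43. 124. -14.  25. 108.] [0.5  0.09 0.36]
handle 0 0 0 [-47.  60.  62. 103. -63.  59. -33.]
handle 0 0 0.1 [-48.  50.  63.  99. -50.  64. -42.]
handle 0 0.25 0 [  -1.   41.  -19.  119.   58.   14. -144.]
handle 0 0.25 0.1 [-43.  35.  44. 120. -58.  31. -31.]
handle 0 0.5 0 [ 24.  58. -61. 133. 120.  50. 164.]
handle 0 0.5 0.1 [ 27.  41. -60. 137. 112.  38. 164.]
cart -0.09 0 [0.641 0.045 0.067] [ 16.  46. -29. 122. 135.  18. 154.]
cart -0.09 0 [0.595 0.032 0.155] [  41.   49.  -69.  126.   97.   39. -166.]
cart -0.03 0 [0.624 0.103 0.067] [ 16.  49. -39. 123. 123.  28. 161.]
cart -0.03 0 [0.578 0.089 0.155] [ 11.  33. -29. 128. 119.  14. 159.]
cart 0.03 0 [0.607 0.161 0.067] [ 14.  53. -50. 124. 116.  39. 164.]
cart 0.03 0 [0.561 0.147 0.155] [ 10.  35. -39. 129. 109.  24. 163.]
car 0 [ -7.  57.  55. 108. -62.  51. -21.]
car 0 [-13.  43.  66. 100. -43.  66. -36.]
handle 1 0 0 [-38.  50.  40. 103. -45.  44. 132.]
handle 1 0 0.1 [-41.  42.  45.  99. -36.  54. 125.]
handle 1 0.25 0 [-26.  41.  17. 119. -62.  13. 153.]
handle 1 0.25 0.1 [-40.  33.  39. 120. -53.  28. 144.]
handle 1 0.5 0 [ 24.  58. -61. 133. 120.  50. -16.]
handle 1 0.5 0.1 [ 27.  41. -60. 137. 112.  38. -16.]
cart -0.09 1 [0.641 0.045 0.067] [ 34.  59. -61. 121. 111.  41.   7.]
cart -0.09 1 [0.595 0.032 0.155] [ 37.  44. -61. 126.  98.  32.  12.]
cart -0.03 1 [0.624 0.103 0.067] [ 27.  58. -61. 123. 113.  45.  -2.]
cart -0.03 1 [0.578 0.089 0.155] [ 30.  43. -61. 128. 101.  35.   1.]
cart 0.03 1 [0.607 0.161 0.067] [ 20.  58. -61. 124. 113.  48.  -9.]
cart 0.03 1 [0.561 0.147 0.155] [ 22.  43. -61. 129. 102.  39.  -7.]
car 1 [ -2.  52.  44. 108. -54.  43. 152.]
car 1 [ -8.  38.  54.  99. -35.  61. 136.]
```

```bash
python3 - <<'E'
from h import *
for up in (.13,.16,.19,.22,.26):
  for y in (0,.06,-.06):
    R=binrot(.5,1); p=binpt([-.037,y,.090+up],.5)+R[:,2]*.019
    q=ik(p,R); print(up,y,p.round(3),None if q is None else np.round(q))
# start-pose-like families: vertical at left side
for p in ([.45,.3,.3],[.55,.1,.3],[.5,-.1,.3]):
  for yw in (yb,yb+np.pi,yb+np.pi/2,yb-np.pi/2):
    q=ik(p,down(yw)); print(p,round(yw,2),None if q is None else np.round(q))
E
```

```text
0.13 0 [0.498 0.097 0.171] [ 28.  36. -60. 138. 108.  33. -14.]
0.13 0.06 [0.481 0.155 0.171] [ 18.  35. -60. 139. 105.  38. -21.]
0.13 -0.06 [0.515 0.039 0.171] [ 38.  36. -60. 136. 107.  29.  -3.]
0.16 0 [0.484 0.093 0.197] [ 30.  30. -60. 138. 102.  28.  -9.]
0.16 0.06 [0.467 0.151 0.197] [ 20.  30. -60. 139. 100.  33. -17.]
0.16 -0.06 [0.501 0.035 0.197] [ 40.  31. -60. 137. 100.  23.   2.]
0.19 0 [0.47  0.089 0.223] [ 33.  24. -60. 138.  93.  22.  -1.]
0.19 0.06 [0.453 0.146 0.223] [ 22.  24. -61. 139.  93.  27. -10.]
0.19 -0.06 [0.487 0.031 0.223] [ 43.  25. -60. 136.  90.  18.  12.]
0.22 0 [0.457 0.085 0.25 ] [ 36.  18. -61. 138.  79.  17.  13.]
0.22 0.06 [0.44  0.142 0.25 ] [  9.  13. -40. 139.  78.  14.   4.]
0.22 -0.06 [0.474 0.027 0.25 ] [ 47.  20. -62. 136.  71.  14.  31.]
0.26 0 [0.438 0.079 0.285] [-63.   7.  57. 139. -48.  13. 144.]
0.26 0.06 [0.421 0.137 0.285] [ 21.   7. -50. 137.  47.  14.  36.]
0.26 -0.06 [0.455 0.022 0.285] [-29.   7.  32. 136. -50.  16. 154.]
[0.45, 0.3, 0.3] 0.29 [-76.  36.  66. 100. -36.  68. -73.]
[0.45, 0.3, 0.3] 3.43 [-57.  25.  30. 100. -14.  59.  84.]
[0.45, 0.3, 0.3] 1.86 [-68.  29.  49. 100. -25.  62.   5.]
[0.45, 0.3, 0.3] -1.28 [-31.  23.  -8.  99.   4.  58. 156.]
[0.55, 0.1, 0.3] 0.29 [-52.  41.  71.  98. -41.  72. -45.]
[0.55, 0.1, 0.3] 3.43 [-44.  31.  49.  97. -26.  64. 120.]
[0.55, 0.1, 0.3] 1.86 [-47.  34.  56.  97. -30.  65.  34.]
[0.55, 0.1, 0.3] -1.28 [ 13.  28. -40.  96.  20.  63. 164.]
[0.5, -0.1, 0.3] 0.29 [-34.  35.  69. 105. -35.  66. -26.]
[0.5, -0.1, 0.3] 3.43 [-25.  26.  50. 105. -23.  60. 140.]
[0.5, -0.1, 0.3] 1.86 [-30.  30.  59. 105. -29.  62.  56.]
[0.5, -0.1, 0.3] -1.28 [ -33.   33.   66.  105.  -33.   65. -119.]
```

```bash
python3 - <<'E'
from h import *
P=[.55,.1,.3]
goto(P,down(yb+np.pi)); goto(P,down(yb-np.pi/2)); print(read_joints().round(0))
for f in(0,1):
    q=ik(P,down(yb+np.pi*f)); print(f,None if q is None else np.round(q))
q=min((ik(P,down(yb+np.pi*f)) for f in(0,1)),key=lambda q:abs(q[2]+40)+abs(q[6]))
goto_joints(q); print(read_joints().round(0),read_tcp_pos().round(3),read_time_s())
for f in (0,1):
  for a in(0,.12,.25,.37,.5):
    for up in(0,.1):
      R=binrot(a,f); p=binpt([-.037,0,.090+up],a)+R[:,2]*.019
      q=ik(p,R); print("handle",f,a,up,None if q is None else np.round(q))
  for z in(.06,.25):
    q=ik([.511,-.256,z],down(-.2+np.pi*f)); print("car",f,None if q is None else np.round(q))
E
```

```text
[ 13.  28. -40.  96.  20.  63. 164.]
0 [-51.  38.  66.  98. -37.  69. -49.]
1 [ -2.  25. -16.  96.   8.  60.  85.]
[ -2.  25. -16.  96.   8.  60.  86.] [0.55 0.1  0.3 ] 52.1417
handle 0 0 0 [-45.  56.  55. 103. -57.  54. -37.]
handle 0 0 0.1 [-49.  52.  66.  99. -52.  65. -40.]
handle 0 0.12 0 [-41.  49.  44. 111. -61.  38. -32.]
handle 0 0.12 0.1 [-51.  48.  66. 109. -59.  55. -32.]
handle 0 0.25 0 [  -1.   41.  -19.  119.   58.   14. -144.]
handle 0 0.25 0.1 [-43.  35.  44. 120. -58.  31. -31.]
handle 0 0.37 0 [  2.  42. -23. 126. 118.  16. 158.]
handle 0 0.37 0.1 [   8.   30.  -30.  128.   75.   15. -162.]
handle 0 0.5 0 [  1.  44. -22. 134. 153.  28. 123.]
handle 0 0.5 0.1 [  6.  31. -27. 138. 140.  20. 134.]
car 0 [ -7.  57.  55. 108. -62.  51. -21.]
car 0 [-13.  43.  66. 100. -43.  66. -36.]
handle 1 0 0 [ -7.  43. -12. 102.  14.  36.  79.]
handle 1 0 0.1 [ -5.  35. -15.  98.  11.  48.  81.]
handle 1 0.12 0 [ -8.  41. -10. 110.  16.  23.  77.]
handle 1 0.12 0.1 [ -5.  32. -14. 108.  13.  35.  80.]
handle 1 0.25 0 [ -1.  41. -19. 119.  58.  14.  36.]
handle 1 0.25 0.1 [ -6.  28. -11. 119.  15.  19.  78.]
handle 1 0.37 0 [ 16.  48. -46. 126. 104.  31.  -5.]
handle 1 0.37 0.1 [  8.  30. -30. 128.  75.  15.  18.]
handle 1 0.5 0 [ 24.  58. -61. 133. 120.  50. -16.]
handle 1 0.5 0.1 [ 27.  41. -60. 137. 112.  38. -16.]
car 1 [ 27.  43.  -5. 107.   8.  30.  95.]
car 1 [28. 28. -6. 98.  4. 53. 99.]
```

The handle can pivot in the pinch, so I'll tilt the bin with the tool kept vertical.

```bash
cat > tilt.py <<'E'
from h import *
H=lambda a: binpt([-.037,0,.090],a)-GP
gripper_to(.045); R=down(yb+np.pi)
movel(H(0)+[0,0,.1],R,v=.3); movel(H(0)+[0,0,.002],v=.1); gripper_to(0,50); print("open",read_opening(),read_wrist_force().round(1))
for a in (.1,.2,.3,.4,.48,.52):
    movel(H(a),v=.06); print(a,read_wrist_force().round(1),read_opening().__round__(4))
gripper_to(.045); movel(H(.5)+[0,0,.12],v=.2)
movel([.46,.25,.30],v=.3); print(read_time_s())
t=read_camera("top"); s=read_camera("side")
a=cv2.resize(t["img"][110:230,180:340,::-1],None,fx=5,fy=5,interpolation=cv2.INTER_CUBIC); cv2.imwrite("pics/bin4.png",a)
cv2.imwrite("pics/s4.png",s["img"][:,:,::-1])
E
python3 tilt.py
```

```text
open 0.019319867228306455 [-1.9  0.1  6.3]
0.1 [-3.2  0.6 17.4] 0.019
0.2 [-1.1  0.4 16.7] 0.0194
0.3 [-2.2 -1.3 13.8] 0.0192
0.4 [-0.9  0.1 10.4] 0.0194
0.48 [-1.9 -0.3  7.9] 0.0195
0.52 [-1.  -0.1  7.4] 0.0191
58.15
```

View pics/bin4.png

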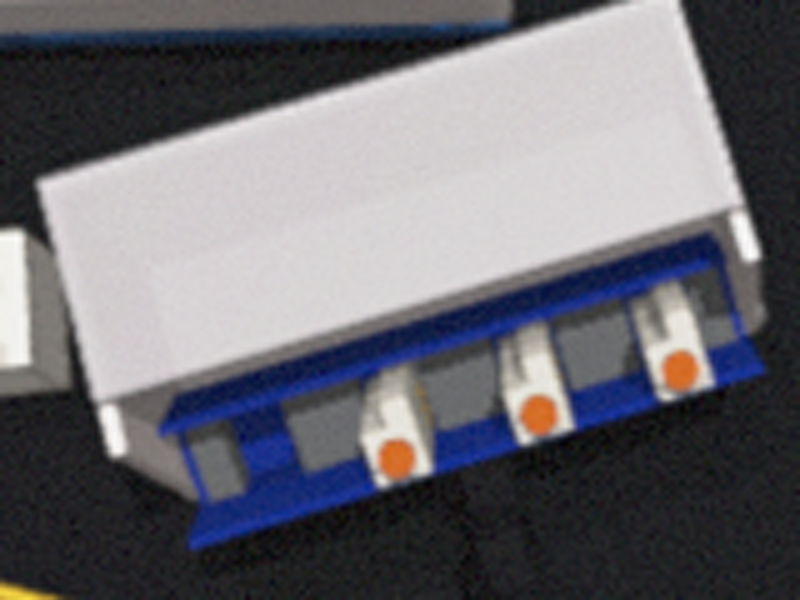

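```bash
cat >> h.py <<'E'
def orange(c):
    i=c["img"].astype(int); m=((i[...,0]>150)&(i[...,1]<150)&(i[...,2]<90)&(i[...,0]-i[...,1]>70)&(i[...,1]>i[...,2]+20)).astype(np.uint8)
    n,l,st,ce=cv2.connectedComponentsWithStats(m); return [(ce[k],st[k,4]) for k in range(1,n) if st[k,4]>5]
def tri(c1,p1,c2,p2):
    o1,d1=ray(c1,p1);o2,d2=ray(c2,p2); A=np.c_[d1,-d2]; t=np.linalg.lstsq(A,o2-o1,rcond=None)[0]
    a,b=o1+t[0]*d1,o2+t[1]*d2; return (a+b)/2,np.linalg.norm(a-b)
E
python3 - <<'E'
from h import *
t=read_camera("top"); s=read_camera("side")
ot,os_=orange(t),orange(s); print(ot,os_)
for p,_ in ot:
    for q,_ in os_:
        X,g=tri(t,p,s,q)
        if g<.012: print(p.round(1),q.round(1),X.round(4),round(g,4),"bin coords", (Ry(.5)@Rh.T@(X-hinge)).round(4))
a=cv2.resize(t["img"][165:215,245:330,::-1],None,fx=9,fy=9,interpolation=cv2.INTER_LANCZOS4)[:300]
a=cv2.resize(t["img"][165:208,248:328,::-1],None,fx=8,fy=8,interpolation=cv2.INTER_LANCZOS4)
x0=int(min(q[0] for q,_ in os_))-40;y0=int(min(q[1] for q,_ in os_))-15
b=cv2.resize(s["img"][max(y0,0):y0+80,x0:x0+91,::-1],None,fx=7,fy=7,interpolation=cv2.INTER_LANCZOS4)[:, :640]
b=b[:256*2][:255] if 0 else cv2.resize(s["img"][y0:y0+64,x0:x0+128,::-1],None,fx=5,fy=5,interpolation=cv2.INTER_LANCZOS4)[:250]
cv2.imwrite("pics/z5.png",np.vstack([a[:,:640],cv2.resize(s["img"][y0:y0+32,x0:x0+80,::-1],None,fx=8,fy=8,interpolation=cv2.INTER_LANCZOS4)]))
E
```

```text
[(array([315.45714286, 183.8       ]), np.int32(35)), (array([287.4       , 192.71428571]), np.int32(35)), (array([258.76315789, 201.21052632]), np.int32(38))] [(array([285.875, 214.125]), np.int32(8)), (array([273.74285714, 236.77142857]), np.int32(35))]
[315.5 183.8] [285.9 214.1] [0.638  0.0444 0.0331] 0.0094 bin coords [ 0.0019 -0.0901  0.0231]
[287.4 192.7] [285.9 214.1] [0.6012 0.0956 0.1031] 0.0018 bin coords [ 0.0172 -0.0306  0.0944]
[287.4 192.7] [273.7 236.8] [0.6222 0.1076 0.0225] 0.0117 bin coords [-0.0008 -0.0251  0.0124]
[258.8 201.2] [273.7 236.8] [0.5862 0.1542 0.0967] 0.0014 bin coords [0.016  0.0298 0.0878]
```

View pics/z5.png

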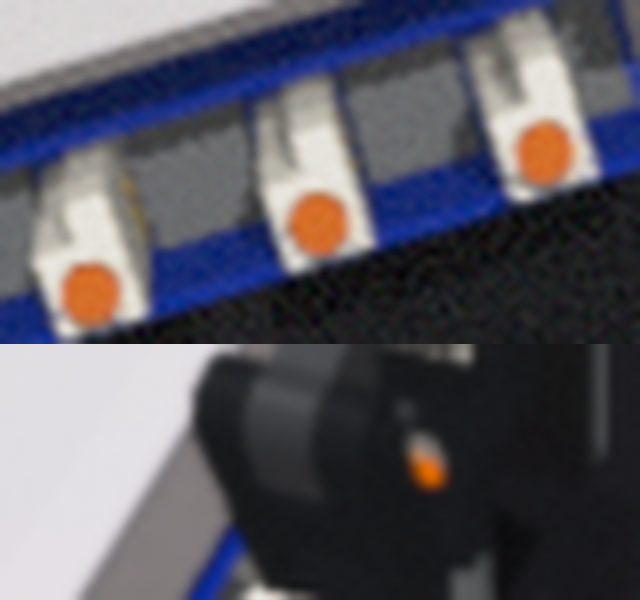

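The top crop shows three carts leaning forward with caps at (91,293), (318,222) and (545,152). All three appear to have a recessed rear-left (+x+y) corner. Cap positions suggest the hinge is about 4.5 mm nearer than I had fitted. I'll correct that, pick the first cart and check its notch.

```bash
cat >> h.py <<'E'
hinge=hinge-Rh@[.0045,0,0]
def cart_pose(y,turned=False):  # bottom centre, in tilted bin
    R=Rh@Ry(-.5)@Rz(np.pi if turned else 0); return binpt([.021,y,.004],.5),R
GX=.024
def grasp_pose(y,f,up=0):
    R=binrot(.5,f); return binpt([GX,y,.070+up],.5)+R[:,2]*.019,R
def place_pose(y,f,turned,cp,ij,dz):
    pc,Rc=cart_pose(y,turned); pg,Rg=grasp_pose(y,f); Rn=Rz(cp[2])
    t=Rc.T@(pg-pc); return pocket(cp,*ij)+[0,0,dz]+Rn@t, Rn@Rc.T@Rg
E
cat > pick.py <<'E'
from h import *
import sys
y=float(sys.argv[1]); f=int(sys.argv[2])
gripper_to(.045)
p,R=grasp_pose(y,f,.10); goto(p,R); print(read_joints().round(0))
movel(grasp_pose(y,f)[0],v=.1); gripper_to(0,45); print("open",read_opening(),read_wrist_force().round(1))
movel(p,v=.12); print("lifted",read_opening(),read_wrist_force().round(1))
q=[p[0]-.02,p[1],.28]; Rv=down(yb+np.pi*f); goto(q,Rv); print(read_joints().round(0),read_time_s())
E
python3 pick.py .03 1; python3 - <<'E'
from h import *
s=read_camera("side"); t=read_camera("top")
c=proj(s,read_tcp_pos())[0].astype(int); ct=proj(t,read_tcp_pos())[0].astype(int); print(c,ct)
def cr(i,c,w,k): x,y=max(c[0]-w//2,0),max(c[1]-w//2,0); return cv2.resize(i["img"][y:y+w,x:x+w,::-1],(k,k),interpolation=cv2.INTER_CUBIC)
cv2.imwrite("pics/held1.png",np.hstack([cr(s,c,90,400),cr(t,ct,90,400)]))
for n in (0,1): 
    for z in(.25,.10):
        cp=[.511,-.256,-.2]; p,R=place_pose(.03,1,n,cp,(-1,1),z-.05); q=ik(p,R); print(n,p.round(3),None if q is None else q.round(0))
E
```

```text
[  5.  33. -32. 129. 113.  19. -22.]
open 0.021117656592711455 [-1.7 -1.4  4.8]
lifted 0.02129518131877778 [-0.7  0.7 -1. ]
[ 17.  35. -57.  97.  32.  66.  57.] 63.9167
[292 175] [243 212]
0 [ 0.492 -0.222  0.253] [ 55.  34. -53. 102.  31.  60.  69.]
0 [ 0.492 -0.222  0.103] [ 48.  44. -42. 110.  43.  43.  59.]
1 [ 0.487 -0.22   0.253] [ -8.  31.  44. 105. -26.  55. -53.]
1 [ 0.487 -0.22   0.103] [ -0.  42.  34. 113. -38.  37. -43.]
```

View pics/held1.png

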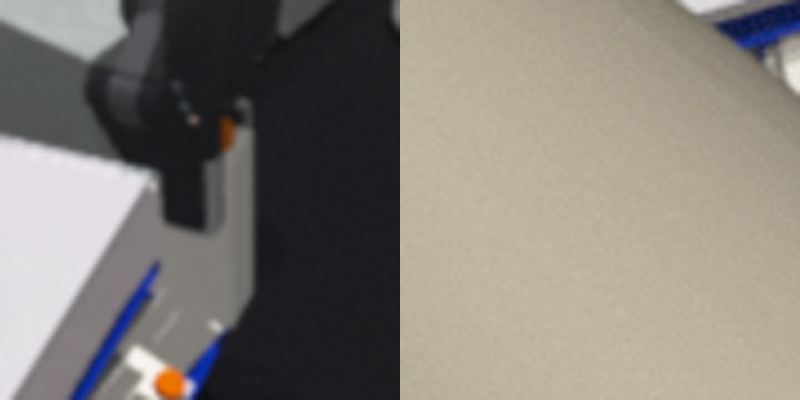

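The held cart's front face is its full 22 mm wide and its front-left corner is intact, so the notch is at the rear-left, as the top view showed. No turn is needed. Now I'll place it with a force-watched descent.

```bash
cat > place.py <<'E'
from h import *
import sys,json
y=float(sys.argv[1]); f=int(sys.argv[2]); tn=int(sys.argv[3]); ij=tuple(json.loads(sys.argv[4])); skip=[tuple(k) for k in json.loads(sys.argv[5])]
cp=find_carrier(skip=skip)
P=lambda dz: place_pose(y,f,tn,cp,ij,dz)
p,R=P(.17); movel(p,R,v=.3); print(read_joints().round(0)); movel(P(.036)[0],v=.15); f0=read_wrist_force()
ok=True
for dz in np.arange(.030,0,-.005):
    movel(P(dz)[0],v=.04); F=read_wrist_force()-f0; print(round(dz,3),F.round(1),end=" ")
    if F[2]>10: ok=False; print("BLOCKED"); break
if ok:
    movel(P(.001)[0],v=.03); print("end",(read_wrist_force()-f0).round(1)); gripper_to(.040); movel(P(.17)[0],v=.2)
print(read_time_s())
E
python3 place.py .03 1 0 '[1,-1]' '[]'
```

```text
top [ 0.509 -0.257 -0.2  ] [ 0.5117 -0.2557 -0.2014] -1522
side [ 0.511 -0.246 -0.2  ] [ 0.511  -0.2563 -0.2058] -892
[ 54.  40. -49.  93.  33.  62.  74.]
0.03 [-0.8 -0.3  0.2] 0.025 [-8.   2.4 25.4] BLOCKED
67.4583
```

```bash
python3 - <<'E'
from h import *
p=read_tcp_pos(); movel(p+[0,0,.012],v=.05); print(read_wrist_force().round(1),read_opening())
s=read_camera("side"); t=read_camera("top")
def cr(i,x,y,w,k): return cv2.resize(i["img"][y:y+w,x:x+w,::-1],(k,k),interpolation=cv2.INTER_CUBIC)
c=proj(s,[.511,-.256,.05])[0].astype(int); ct=proj(t,[.511,-.256,.05])[0].astype(int)
cv2.imwrite("pics/blk.png",np.hstack([cr(s,c[0]-35,c[1]-40,66,400),cr(t,ct[0]-40,ct[1]-40,80,400)]))
E
```

```text
[-0.3  0.3  0.1] 0.021435914091622113
```

View pics/blk.png

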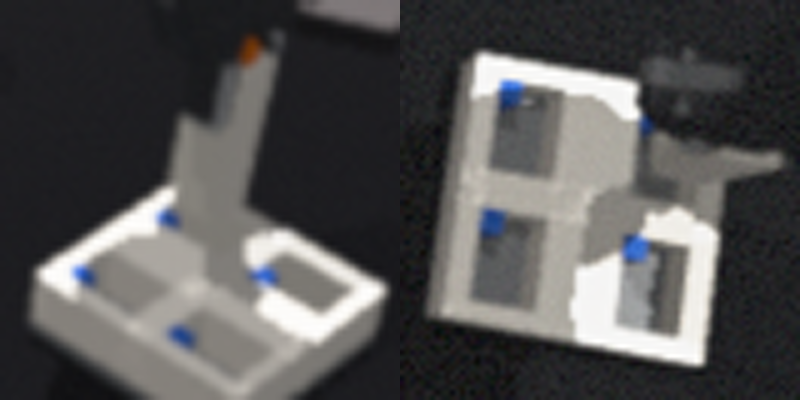

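```bash
python3 - <<'E'
from h import *
s=read_camera("side"); p=read_tcp_pos(); print(p)
for q,yw in ((p,-.2),(np.array([.541,.147,.28]),yb)):
  for deg in(-15,-10,-5,0,5,10):
    R=Rz(yw)@Ry(np.radians(deg)); g=q+[0,0,.019]
    b=g+R@[-.02,.011,-.068]; t=g+R@[-.02,.011,.012]
    P=proj(s,np.array([b,t])); print(deg,"edge px vec",(P[1]-P[0]).round(1), P.round(1).tolist())
c=proj(s,[.511,-.256,.05])[0].astype(int); print("crop origin",c[0]-35,c[1]-40, "held crop",292-45,175-45)
E
```

```text
[ 0.53597419 -0.29169199  0.09332093]
-15 edge px vec [ 11.1 -19.9] [[389.6, 158.2], [400.7, 138.4]]
-10 edge px vec [  9.3 -21.5] [[391.4, 159.1], [400.6, 137.6]]
-5 edge px vec [  7.3 -23. ] [[393.2, 159.9], [400.5, 136.9]]
0 edge px vec [  5.3 -24.4] [[395.0, 160.5], [400.3, 136.2]]
5 edge px vec [  3.2 -25.5] [[396.9, 160.9], [400.1, 135.4]]
10 edge px vec [  1.1 -26.5] [[398.7, 161.2], [399.8, 134.7]]
-15 edge px vec [ 11.  -32.1] [[290.3, 201.9], [301.3, 169.9]]
-10 edge px vec [  7.3 -33.8] [[293.6, 202.6], [300.9, 168.8]]
-5 edge px vec [  3.4 -35.3] [[297.0, 203.1], [300.4, 167.8]]
0 edge px vec [ -0.5 -36.6] [[300.3, 203.3], [299.8, 166.7]]
5 edge px vec [ -4.5 -37.6] [[303.6, 203.3], [299.1, 165.7]]
10 edge px vec [ -8.5 -38.3] [[306.8, 203.1], [298.3, 164.7]]
crop origin 359 123 held crop 247 130
```

Much of the grey blob under the cart in the side crop is shadow, and the cart touches the carrier's top face, so it sits a few mm or degrees off in the hand. I'll measure its in-hand pose side-on near the side camera.

```bash
cat > meas.py <<'E'
from h import *
movel(read_tcp_pos()+[0,0,.14],v=.2)
P=np.array([.45,.10,.27]); movel(P,down(yb+np.pi),v=.3); wait(.3)
s=read_camera("side"); g=read_tcp_pos()+[0,0,.019]; print(read_joints().round(0),read_time_s())
rr=regions_of(s,"cart_a_mid"); print([(r["box"],round(r["score"],2),r["mask"].sum()) for r in rr])
print([(d["centre"],d["score"]) for d in spot_point(s,"cart_a_mid")])
c=proj(s,g)[0].astype(int)-[50,35]; k=8
a=cv2.resize(s["img"][c[1]:c[1]+75,c[0]:c[0]+100,::-1],None,fx=k,fy=k,interpolation=cv2.INTER_CUBIC)
R=Rz(yb)
B=np.array([(x,y,z) for z in(-.068,.012) for x,y in((.017,.0),(.006,0),(.006,.011),(-.017,.011),(-.017,-.011))])-[.003,0,0]
m=((proj(s,B@R.T+g)+.5-c)*k).astype(np.int32)
cv2.polylines(a,[m[:5]],0,(0,0,255),1);cv2.polylines(a,[m[5:]],0,(0,0,255),1)
for i in range(5): cv2.line(a,tuple(map(int,m[i])),tuple(map(int,m[i+5])),(0,255,0),1)
cv2.imwrite("pics/meas.png",a); np.save("meas_c.npy",c)
E
python3 meas.py
```

```text
[ 27.  28. -61. 112.  29.  58.  58.] 70.7667
[([274.9, 190.7, 27.3, 20.4], 0.52, np.int64(323))]
[([285.0, 205.7], 0.75), ([273.9, 222.5], 0.32)]
```

View pics/meas.png

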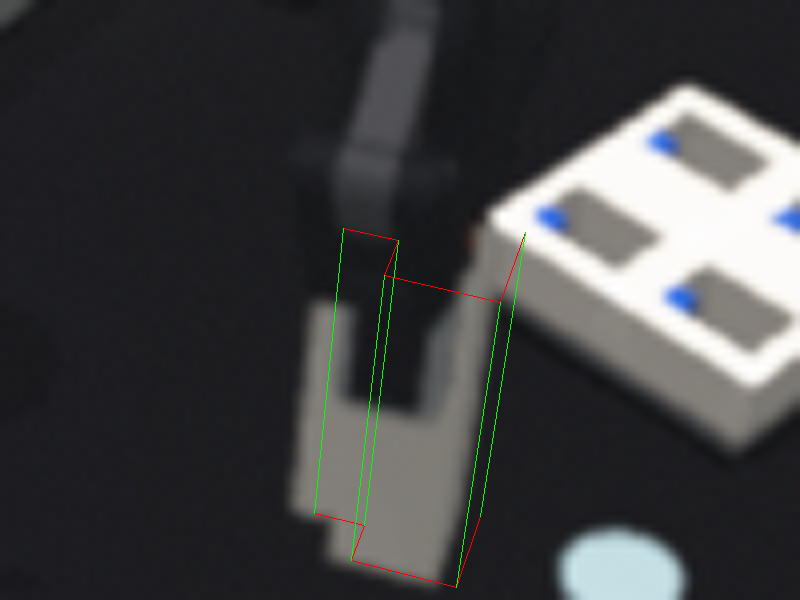

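The notch shows clearly at the rear-left, so the orientation is right. The cart sits about 4.2 mm further toward +x in the hand than modelled, with negligible tilt. I'll correct that and retry.

```bash
sed -i 's/return binpt(\[.021,y,.004\],.5),R/return binpt([.0252,y,.004],.5),R/' h.py
python3 place.py .03 1 0 '[1,-1]' '[]'
```

```text
top [ 0.506 -0.257 -0.2  ] [ 0.5117 -0.2557 -0.202 ] -1538
side [ 0.508 -0.25  -0.2  ] [ 0.511  -0.2563 -0.2058] -883
[ 54.  40. -49.  94.  33.  61.  74.]
0.03 [-0.2  0.2 -0.4] 0.025 [-0.4  1.1 -0.1] 0.02 [-0.5  0.7  0.4] 0.015 [0.4 0.9 0.1] 0.01 [-1.3  0.2  0.7] 0.005 [0.  0.5 0.8] end [-2.9  1.9 13.8]
76.8667
```

```bash
sed -i 's/^p,R=grasp_pose(y,f,.10); goto/p,R=grasp_pose(y,f,.10); movel([p[0]-.02,p[1],.28],down(yb+np.pi*f),v=.35); goto/' pick.py
python3 pick.py -.03 1 && python3 place.py -.03 1 0 '[-1,-1]' '[[1,-1]]'
```

```text
[ 18.  35. -40. 128. 110.  20. -10.]
open 0.02122818759623211 [-3.  -0.8  6.2]
lifted 0.021441037240051076 [ 0.2 -0.4 -1. ]
[ 24.  37. -60.  97.  34.  67.  61.] 83.225Traceback (most recent call last):
  File "place.py", line 4, in <module>
    cp=find_carrier(skip=skip)
  File "h.py", line 75, in find_carrier
    g=[*plane(c,d[0]["centre"],0)[:2],yaw0]; out.append(car_fit(c,g,fitpitch=fitpitch,skip=skip)); print(n,np.round(g,3),np.round(out[-1][0],4),round(out[-1][1]))
                ~^^^
IndexError: list index out of range
```

```bash
sed -i 's/g=\[\*plane(c,d\[0\]\["centre"\],0)\[:2\],yaw0\];/g=[*plane(c,d[0]["centre"],0)[:2],yaw0] if d else [.5114,-.256,-.2];/' h.py
python3 place.py -.03 1 0 '[-1,-1]' '[[1,-1]]'
```

```text
top [ 0.511 -0.256 -0.2  ] [ 0.5115 -0.2649 -0.1878] -234
side [ 0.511 -0.245 -0.2  ] [ 0.5109 -0.2561 -0.2011] -715
[ 61.  38. -54. 102.  35.  59.  73.]
0.03 [-1.4  0.6 -0.6] 0.025 [-4.5  1.5 23.6] BLOCKED
86.575
```

The arm hid the carrier from the top camera, so that fit was bad (score −234) and I shouldn't have averaged it in. I'll reject weak fits, back off, re-measure and retry.

```bash
sed -i 's/    return np.mean(\[o\[0\] for o in out\],0)\ndef overlay//' h.py
python3 - <<'E'
s=open('h.py').read()
i=s.index("def find_carrier"); j=s.index("def overlay")
b=s[i:j].replace("return np.mean([o[0] for o in out],0)","out=[o for o,l in zip(out,(-800,-450)) if o[1]<l]; assert out\n    return np.mean([o[0] for o in out],0)")
open('h.py','w').write(s[:i]+b+s[j:])
E
sed -i 's/cv2.imwrite("pics\/meas.png"/cv2.imwrite("pics\/meas2.png"/; s/-\[.003,0,0\]/+[.0012,0,0]/' meas.py; python3 meas.py; python3 -c "
from h import *
print(find_carrier(skip=[(1,-1)]))"
```

```text
[ 28.  29. -64. 112.  31.  59.  56.] 89.2333
[([272.6, 191.2, 28.1, 25.2], 0.65, np.int64(408)), ([367.2, 157.4, 55.7, 40.5], 0.35, np.int64(1399))]
[([282.1, 206.1], 0.77)]
top [ 0.506 -0.257 -0.2  ] [ 0.5118 -0.2555 -0.1963] -1217
side [ 0.513 -0.252 -0.2  ] [ 0.5111 -0.2561 -0.2001] -707
[ 0.51145915 -0.25579385 -0.19816312]
```

View pics/meas2.png

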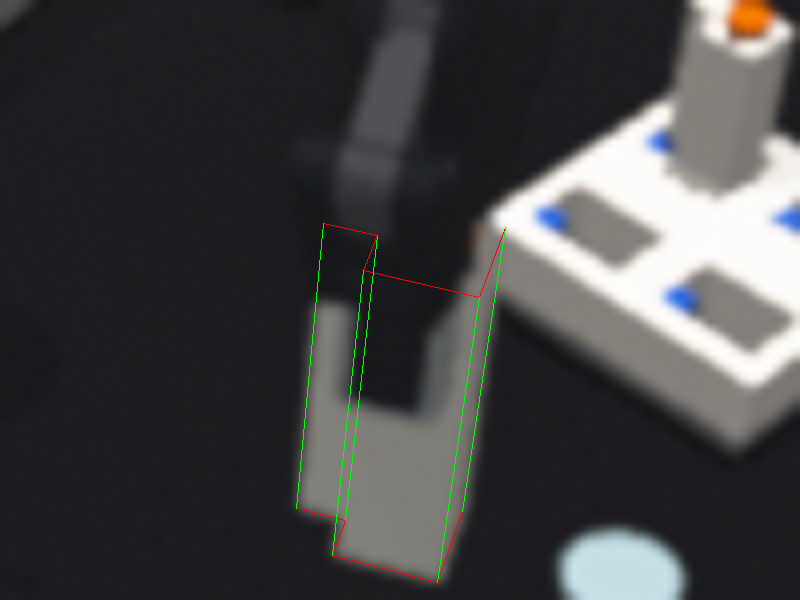

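The model now matches the held cart exactly, notch included, and the first cart stands in its pocket. The carrier hasn't moved.

```bash
python3 place.py -.03 1 0 '[-1,-1]' '[[1,-1]]'
```

```text
top [ 0.506 -0.253 -0.2  ] [ 0.5118 -0.2555 -0.1971] -1218
side [ 0.507 -0.244 -0.2  ] [ 0.5109 -0.2561 -0.2012] -708
[ 60.  37. -53. 102.  35.  58.  72.]
0.03 [-0.4  0.3 -1.2] 0.025 [ 0.2  0.5 -1. ] 0.02 [ 0.4 -0.2 -0.4] 0.015 [-0.5  0.5 -0.9] 0.01 [ 0.6  0.3 -2.5] 0.005 [ 0.3 -0.  -1.2] end [-2.7  0.8 12. ]
95.4667
```

```bash
python3 pick.py -.09 1 && python3 -c "
from h import *
movel([.45,.10,.27],v=.3)" && python3 place.py -.09 1 0 '[1,1]' '[[1,-1],[-1,-1]]'
```

```text
[ 38.  44. -61. 126.  98.  31.  12.]
open 0.021205771470769543 [-2.  -0.9  4.5]
lifted 0.02144390103985687 [-0.4 -0.8 -0.6]
[ 31.  39. -63.  95.  37.  69.  66.] 101.2833
top [ 0.507 -0.256 -0.2  ] [ 0.5119 -0.2553 -0.1965] -906
side [ 0.513 -0.242 -0.2  ] [ 0.5112 -0.2555 -0.2008] -538
[ 52.  41. -54.  96.  36.  62.  66.]
0.03 [ 0.2 -0.7  0.1] 0.025 [ 0.4 -1.2  0.4] 0.02 [-0.2 -0.7 -0.1] 0.015 [ 0.7 -0.4  0.3] 0.01 [-0.3 -0.2  0. ] 0.005 [-0.6 -0.5  0.3] end [-2.4 -0.1 14.3]
107.725
```

```bash
cat > shut.py <<'E'
from h import *
hinge=hinge+Rh@[.0045,0,0]
H=lambda a: hinge+Rh@Ry(-a)@np.array([-.037,0,.090])-GP
gripper_to(.045); R=down(yb+np.pi)
movel(H(.5)+[0,0,.16],R,v=.3); movel(H(.5),v=.12); gripper_to(0,60); print("open",read_opening(),read_wrist_force().round(1))
for a in (.4,.3,.2,.1,0,-.03,-.05):
    movel(H(a),v=.06); F=read_wrist_force(); print(a,F.round(1),round(read_opening(),4))
    if np.linalg.norm(F[:2])>22: break
gripper_to(.045); wait(.2); movel(read_tcp_pos()+[0,0,.15],v=.2)
movel([.40,.28,.33],v=.3); print(read_time_s())
t=read_camera("top"); s=read_camera("side")
for n,c in(("top",t),("side",s)):
    i0=cv2.imread(f"pics/{n}0.png")[:,:,::-1]
    cv2.imwrite(f"pics/{n}_end.png",c["img"][:,:,::-1])
    for l,z in(("bin_handle",.102),("flask_mid",.06),("bottle_mid",.07)):
        print(n,l,[np.round(plane(c,d["centre"],z),4).tolist() for d in spot_point(c,l)][:2])
    print(n,"orange",[(plane(c,p,.092).round(4),k) for p,k in orange(c)])
for ij in((1,-1),(-1,-1),(1,1)): print(ij,pocket([.5115,-.2556,-.199],*ij))
E
python3 shut.py
python3 - <<'E'
import cv2,numpy as np
a,b,c=[cv2.imread(f"pics/{n}.png") for n in("top0","top_end","side_end")]
cv2.imwrite("pics/end.png",np.vstack([np.hstack([cv2.resize(x[100:220,180:340],(400,300),interpolation=cv2.INTER_CUBIC) for x in(a,b)]),np.hstack([cv2.resize(c[130:250,230:390],(400,300)),cv2.resize(b[170:290,320:480],(400,300))])]))
E
```

```text
open 0.01949482788603435 [-1.   1.1  4.2]
0.4 [-1.9  2.2 -3.9] 0.0189
0.3 [-3.9  2.3 -4.5] 0.0198
0.2 [-4.1  1.5 -2.5] 0.019
0.1 [-3.9  1.3 -2.3] 0.0196
0 [-4.   2.2 -3.6] 0.0193
-0.03 [-6.   1.7 -3.3] 0.0191
-0.05 [-7.7  0.9 -3.9] 0.0192
115.6083
top bin_handle [[0.5786, 0.1255, 0.102]]
top flask_mid [[0.4402, -0.0088, 0.06], [0.4761, -0.2798, 0.06]]
top bottle_mid [[0.7339, -0.0675, 0.07]]
top orange [(array([ 0.5404, -0.2298,  0.092 ]), np.int32(34)), (array([ 0.5287, -0.289 ,  0.092 ]), np.int32(38)), (array([ 0.4727, -0.2782,  0.092 ]), np.int32(38))]
side bin_handle [[0.5923, 0.1208, 0.102], [0.4278, 0.0218, 0.102]]
side flask_mid [[0.4354, -0.012, 0.06]]
side bottle_mid [[0.7271, -0.068, 0.07]]
side orange [(array([ 0.5277, -0.2905,  0.092 ]), np.int32(16)), (array([ 0.5394, -0.2305,  0.092 ]), np.int32(19)), (array([ 0.4716, -0.2783,  0.092 ]), np.int32(17))]
(1, -1) [ 0.53301674 -0.29054324  0.006     ]
(-1, -1) [ 0.47812191 -0.27947265  0.006     ]
(1, 1) [ 0.54487809 -0.23172735  0.006     ]
```

View pics/end.png

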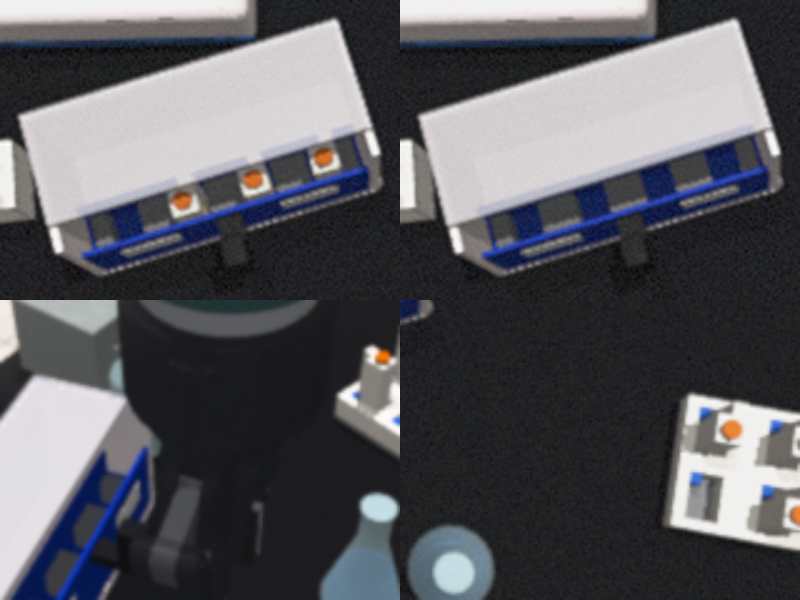

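Three caps triangulate at the fully home height, and the bin looks as it did at the start. A quick pixel registration against the start images will check the bin, flask and bottle.

```bash
python3 - <<'E'
import cv2,numpy as np
for n,rs in(("top",{"binwall":(215,330,170,212),"handle":(264,284,190,212),"roof":(190,330,110,185),"flask":(318,362,256,300),"bottle":(346,386,115,163),"tray":(140,230,222,315)}),("side",{"flask":(352,396,204,266),"bottle":(270,304,136,194)})):
    a,b=[cv2.imread(f"pics/{n}{e}.png",0).astype(np.float32) for e in("0","_end")]
    for k,(x0,x1,y0,y1) in rs.items():
        T=a[y0:y1,x0:x1]; r=cv2.matchTemplate(b[y0-8:y1+8,x0-8:x1+8],T,cv2.TM_CCOEFF_NORMED); _,m,_,l=cv2.minMaxLoc(r)
        print(n,k,"shift",(l[0]-8,l[1]-8),round(m,3),"meandiff",np.abs(b[y0:y1,x0:x1]-T).mean().round(1))
E
```

```text
top binwall shift (0, 0) 0.859 meandiff 10.4
top handle shift (0, 0) 0.931 meandiff 4.5
top roof shift (0, 0) 0.957 meandiff 6.9
top flask shift (0, 0) 0.997 meandiff 3.1
top bottle shift (0, 0) 0.995 meandiff 3.2
top tray shift (0, 0) 0.831 meandiff 21.5
side flask shift (0, 0) 1.0 meandiff 0.5
side bottle shift (-3, 3) 0.638 meandiff 41.5
```

Flask and bottle have not moved (the side view of the bottle is blocked by the arm). The bin agrees to within a pixel, but the end force at the stop was modest. So I'll give the handle a gentle push toward the housing to be sure it is fully shut.

```bash
python3 - <<'E'
from h import *
hinge=hinge+Rh@[.0045,0,0]
Q=lambda x,z=.088: hinge+Rh@np.array([x,0,z-.012])
gripper_to(0); movel(Q(-.10,.25),down(yb+np.pi),v=.3); movel(Q(-.10),v=.15)
f0=read_wrist_force()
for x in np.arange(-.080,-.040,.002):
    movel(Q(x),v=.03); F=Rh.T@(read_wrist_force()-f0); print(round(x,3),F.round(1)[0],end="; ")
    if F[0]<-14: break
movel(Q(-.11),v=.1); movel(Q(-.11,.28),v=.25); movel([.36,.36,.33],v=.3)
print(read_time_s())
t=read_camera("top");s=read_camera("side");b=cv2.cvtColor(t["img"],cv2.COLOR_RGB2GRAY).astype(np.float32);a=cv2.imread("pics/top0.png",0).astype(np.float32)
for nm,(x0,x1,y0,y1) in {"handle":(262,286,190,214),"tray":(140,230,222,315)}.items():
    W=np.eye(2,3,dtype=np.float32)
    try: print(nm,cv2.findTransformECC(a[y0:y1,x0:x1],b[y0:y1,x0:x1],W,cv2.MOTION_TRANSLATION)[1][:,2])
    except Exception as e: print(e)
for n,c in (("t",t),("s",s)): print(n,[(plane(c,d["centre"],.045).round(3),round(d["score"],2)) for d in spot_point(c,"spent_a_mid")],[(plane(c,p,.092).round(4)) for p,k in orange(c)])
E
```

```text
-0.08 -1.0; -0.078 -0.9; -0.076 -0.4; -0.074 -0.1; -0.072 -1.0; -0.07 -0.7; -0.068 -0.6; -0.066 -0.0; -0.064 -0.3; -0.062 -0.9; -0.06 -0.7; -0.058 -6.5; -0.056 -10.3; -0.054 -15.3; 125.5167
handle [-0.07817742 -0.01418788]
tray [ 0.03793832 -0.01063745]
t [(array([0.422, 0.327, 0.045]), 0.71)] [array([ 0.5404, -0.2298,  0.092 ]), array([ 0.5285, -0.2891,  0.092 ]), array([ 0.4727, -0.2782,  0.092 ])]
s [(array([0.42 , 0.336, 0.045]), 0.95), (array([ 0.521, -0.19 ,  0.045]), 0.38), (array([0.491, 0.311, 0.045]), 0.36)] [array([ 0.5277, -0.2905,  0.092 ]), array([ 0.5394, -0.2305,  0.092 ]), array([ 0.4716, -0.2783,  0.092 ])]
```

The push force climbed steadily to 15 N at the stop, and the handle registers within 0.1 px of its starting position, so the bin is shut. I'm handing in.

```bash
python3 -c "
from workcell import *
print(sign_off(), read_time_s())"
```

```text
the job is handed in; nothing more can be done
the job is handed in; nothing more can be done
```

The job is done and handed in at about 126 s. Both spent cartridges are in the yellow tray. All three white cartridges found in the bin (one of its four pockets was empty) stand in carrier pockets, notch to key. The bin is shut again.

**Last checks**
- **Cartridges:** the cap positions from the two cameras agree to about 1.5 mm at the fully home height. All three went down freely and met the pocket floor at the end. The caps show about 5 mm off the pocket centres; all three are off the same way, so I took the caps to be off-centre on the cartridges.
- **Bin:** the handle is within 0.1 px of where it started, and pushing it shut met a firm stop at 15 N.
- **Flask and bottle:** in the top view both match the start images with no shift. The side view also shows the flask unmoved, but the arm hid the bottle there, so that comparison failed. The trained network put the flask about 9 mm off in the top view, which I discounted because the direct image comparison showed no shift.

**What went wrong on the way**
- **Carrier knocked:** the carrier was knocked aside after the first spent cartridge came out, so one grasp closed on nothing. I measured it again and retried.
- **Blocked placings:** two insertions first stopped on the carrier's top face at about 25 N. The first came from a 4 mm error in where the cartridge sat in the gripper, and the second from a carrier measurement with the arm in the way. Both were corrected, and no later fit showed the carrier displaced.

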